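# Find the full carton by its weight and hold it up for labelling

### The job

Three identical closed cartons stand on the packing bench; one still has its heavy steel roller inside, the other two are as good as empty. Find the heavy one by lifting, keep every carton upright throughout, leave the two light ones standing free on the rubber mat they came from, and finish while holding the heavy one level and still over the middle of the grey parcel tray, about a hand's breadth (10 cm) or more above the bench, so that I can label its underside: do not put it down or let go. Leave everything else on the bench where it is.

Things in the scene. Friction and masses are not known exactly. Their poses are not given: they have to be found in the camera images.
- carton_a: closed brown cardboard carton, 54 x 54 x 90 mm tall, one of three alike, upright on the mat. Origin: centre of the underside, z up, x and y square to the sides. Light: about 0.10 kg; the one with the steel roller: 0.53 to 0.75 kg, which one varies and cannot be seen. Stiff: a 40 to 80 N grip on two facing sides is safe and holds either kind. Contents have 1.5 mm of play all round
- carton_b: closed brown cardboard carton, 54 x 54 x 90 mm tall, one of three alike, upright on the mat. Origin: centre of the underside, z up, x and y square to the sides. Light: about 0.10 kg; the one with the steel roller: 0.53 to 0.75 kg, which one varies and cannot be seen. Stiff: a 40 to 80 N grip on two facing sides is safe and holds either kind. Contents have 1.5 mm of play all round
- carton_c: closed brown cardboard carton, 54 x 54 x 90 mm tall, one of three alike, upright on the mat. Origin: centre of the underside, z up, x and y square to the sides. Light: about 0.10 kg; the one with the steel roller: 0.53 to 0.75 kg, which one varies and cannot be seen. Stiff: a 40 to 80 N grip on two facing sides is safe and holds either kind. Contents have 1.5 mm of play all round
- tray: shallow open grey plastic parcel tray, 200 x 200 mm, 30 mm high, wall and floor 6 mm thick, fixed to the bench. Origin: centre of the underside
- tray_mid (a point): middle of the parcel tray, on its inner floor (6 mm above the bench)
- mat: thin dark rubber mat fixed on the bench under the cartons, 310 mm along x, 390 mm along y, its top 3 mm above the bench. Origin: centre of the underside
- bottle: bystander: white bottle with black cap, 48 mm across, 100 mm tall, standing among the cartons; origin centre of the underside
- tape: bystander: roll of clear tape lying flat, 70 mm across, 25 mm high; origin centre of the underside
- castor_wheel: bystander: grey castor wheel lying flat, 64 mm across, 26 mm high; origin centre of the underside
- screwdriver: bystander: screwdriver lying on the bench, under 35 mm high, about 200 mm long along its x axis
- small_jar: bystander: small jar with black lid, 50 mm across, 50 mm high; origin centre of the underside
- stapler: bystander: black stapler, 130 x 34 mm, under 55 mm high, long along its x axis; origin centre of the underside
Not all that is in view belongs to the job. Leave any green look-alike of the carton_a alone.

How it is judged (in metres and radians):
At the end, for the whole second after the job is handed in: Heavy carton in the fingers, underside over 80 mm above the bench, within 60 mm of mid-tray, tilt under 0.12 rad, under 0.03 m/s and 0.2 rad/s, nothing else carrying it; the two light cartons (pressing 0.3 to 2.8 N) stand upright within 0.1 rad, still, on the mat, untouched (((height (world z) of carton_a above 0.08 m and horizontal distance between carton_a and tray_mid below 0.06 m and angle between carton_a's own z axis and vertical below 0.12 rad and linear speed of carton_a below 0.03 m/s and angular speed of carton_a below 0.2 rad/s and contact force between the fingers and carton_a above 2 N and contact force between carton_a and tray below 0.1 N and contact force between carton_a and mat below 0.1 N and contact force between carton_b and mat between 0.3 and 2.8 N and angle between each of carton_b, carton_c's own z axis and vertical below 0.1 rad and linear speed of each of carton_b, carton_c below 0.02 m/s and contact force between each of the arm, the fingers, carton_a and carton_b below 0.1 N and contact force between carton_c and mat between 0.3 and 2.8 N and contact force between each of the arm, the fingers, carton_a and carton_c below 0.1 N) or (height (world z) of carton_b above 0.08 m and horizontal distance between carton_b and tray_mid below 0.06 m and angle between carton_b's own z axis and vertical below 0.12 rad and linear speed of carton_b below 0.03 m/s and angular speed of carton_b below 0.2 rad/s and contact force between the fingers and carton_b above 2 N and contact force between carton_b and tray below 0.1 N and contact force between carton_b and mat below 0.1 N and contact force between carton_a and mat between 0.3 and 2.8 N and angle between each of carton_a, carton_c's own z axis and vertical below 0.1 rad and linear speed of each of carton_a, carton_c below 0.02 m/s and contact force between each of the arm, the fingers, carton_b and carton_a below 0.1 N and contact force between carton_c and mat between 0.3 and 2.8 N and contact force between each of the arm, the fingers, carton_b and carton_c below 0.1 N) or (height (world z) of carton_c above 0.08 m and horizontal distance between carton_c and tray_mid below 0.06 m and angle between carton_c's own z axis and vertical below 0.12 rad and linear speed of carton_c below 0.03 m/s and angular speed of carton_c below 0.2 rad/s and contact force between the fingers and carton_c above 2 N and contact force between carton_c and tray below 0.1 N and contact force between carton_c and mat below 0.1 N and contact force between carton_a and mat between 0.3 and 2.8 N and angle between each of carton_a, carton_b's own z axis and vertical below 0.1 rad and linear speed of each of carton_a, carton_b below 0.02 m/s and contact force between each of the arm, the fingers, carton_c and carton_a below 0.1 N and contact force between carton_b and mat between 0.3 and 2.8 N and contact force between each of the arm, the fingers, carton_c and carton_b below 0.1 N))); the arm keeps its last pose, push and grip.
It fails at once if a carton is tipped by more than 0.35 rad (angle between any of carton_a, carton_b, carton_c's own z axis and vertical above 0.35 rad).
It fails at once if another thing on the bench is moved by more than 30 mm (distance of any of bottle, tape, castor_wheel, screwdriver, small_jar, stapler from where it was at the start of the episode above 0.03 m).
It also fails if it takes over 67 s, if anything falls off the work surface, if the arm or the gripper's body presses on something with over 40 N, if the wrist force passes 120 N, or if a joint passes its speed limit or range.

### The arm

A 7-joint arm with a two-finger parallel gripper is mounted at the origin on the work surface. World frame = base frame: x ahead of the robot, y to its left, z up, the work surface at z = 0. Lengths are in m, angles in degrees, forces in N, time in s.
With the tool pointing down it reaches from about 0.425 to 0.875 m from the base axis. Payload 4.7 kg.
Tool frame: the origin (TCP) lies on the mounting face of the last link; the fingertips stand 182 mm ahead of it and the grasp point (between the pads) lies 164 mm ahead of it; z points along the fingers, x is the direction in which the jaws open and shut, and the axes are right-handed (so a half turn about z gives the same grasp; the last joint's range is limited). The gripper opens to 87 mm and grips with 3 to 60 N. Pads are 19 mm wide; open, the fingers measure 117 mm over their backs; the gripper's body (75 mm by 190 mm) begins 51 mm behind the grasp point.
Start: joints at [-74.078, 18.392, -4.016, 83.108, 1.295, 78.541, -3.26], TCP at [0.17, 0.628, 0.405] pointing down, gripper open.
Joint ranges: [-163.93, 163.93], [-17.29, 119.83], [-79.2, 71.16], [3.27, 140.29], [-89.18, 269.18], [5.43, 117.66], [-154.24, 154.24]. Speed limits (degrees/s): [147.25, 147.25, 180, 180, 180, 180, 180].

### API

Orientations are given as [roll, pitch, yaw] about the fixed x, y, z axes, in that order (R = Rz(yaw) Ry(pitch) Rx(roll)).
In Python, from cell import status, cams, env, outline_of, landmark_of gives the robot as it stands. The module is installed in compiled form; this text tells all that it offers.
- The arm moves only by the tool jog_arm, never from a script. Its argument "rows" is a list of rows, each a list of 7 numbers: the closure, from 0 (fully open) to 1 (shut), then the shift along the tool's x, y, z in m, then the turn, a rotation vector about the tool's x, y, z in degrees. A call has 1 to 12 rows; each row shifts and turns the commanded pose from where the row before left it, along the tool's axes as they then stand; what a row does not reach is not made up. A row lasts 1/12 s, in which the tool goes at most 41.7 mm and 7.16 degrees, less where a joint would pass 70% of its speed; a pose out of reach is approached as far as the arm can. A call with a gripper value outside its range is refused whole. The fingers move at their own pace and stop on an object; "grip_force" is the grip in N (left out, the last holds). Time passes only in rows, so rows that do not move let the fingers close. It gives the time, the measured TCP pose, the force and the opening at its end, in the units of the state.
- status.get_obs(): the state, without advancing time (a new reading comes with each control period).
- cams.read_camera(name): name is "side" or "top" or "wrist"; returns (picture, depth): 420x560x3 uint8, red, green, blue; 420x560 float32, m along the optical axis (not along the pixel's ray), 0 where there is no reading.
- cams.camera_params(name): a dict with "vfov" (degrees; the focal length in pixels is half the picture's height over the tangent of half this angle, whatever the lens; pixels are square), "cx", "cy" (the principal point, pixels), "eye" and "attitude" of the camera in the world. Camera axes: x right, y up, looking along -z (the intrinsics and any distortion apply to the point x, -y, -z); pixel columns grow to the right and rows downward; lengths in m; the calibration is good to about 2 mm. A picture is of the moment at which its call begins: read the wrist's pose just before it. camera_params takes no time and is no camera call; for the wrist camera it gives the pose at the moment of the call.
- env.sign_off(): hands the job in, once; it reports no verdict.
Trained networks look in the newest picture that a camera, given by its name, has taken for a name from the list of things; names that differ only in an ending like _2 or _b are one class to them, and where a whole thing is asked for, a point or a joint stands for the part that bears it (a point fixed in the world has none). Each returns a list of dicts, best first, with "conf" (0 to 1); they miss things now and then, are a little off and sometimes report something else, mostly with a low value. They report only what shows in the picture. A call takes as long as a camera call. They do not tell look-alikes from the thing itself.
- outline_of(camera, name): "pixels" (420x560 bool, what is visible of it) and "box" ([left, top, right, bottom] in pixels, round what is visible of it).
- landmark_of(camera, name): "position" ([row, column] in pixels: a listed point, or the origin of a listed thing).
The state is a dict: "time_s": time; "qpos": joint angles; "joint_velocities": joint speeds; "effort": joint torques, N m; "tool_pos": TCP position; "tool_rot": TCP orientation; "force": force on the tool from outside, world axes, zero at the start; "wrist_torque": the same for the moment, N m; "grip_width": finger opening in m.
Only numpy, scipy, OpenCV 4.12 (cv2) and the standard library are available. Lean on these libraries where they do the work, as an engineer would, in place of code of your own. Each camera call takes 0.05 s, during which the arm holds its last target. There are 200 camera calls.

## Working session

There is one attempt and no reset: what is moved stays moved. The work goes in short steps, Python scripts to look and compute and a tool call to move; the robot and the scene stay as the last step left them, time stands still between calls to the robot, and variables do not carry over. Pictures are saved under pics/ and viewed, about 8 in all and at most 12, crops included, and the job is handed in when it is done.

Besides the shell and the picture viewer there is one more tool, called after "Emit:" as name([rows], argument=value, ...), one row to a line, values as JSON. jog_arm: Moves the arm, as the interface text tells. Its arguments: {"type":"object","properties":{"rows":{"type":"array"},"grip_force":{"type":"number"}},"required":["rows"]}

```bash
mkdir -p pics
cat > h.py <<'E'
import numpy as np, cv2
from scipy.spatial.transform import Rotation as R
from cell import status, cams, env, outline_of, landmark_of
def rot(a):
    a=np.array(a,float)
    if a.shape==(3,3): return a
    if a.size==4: return R.from_quat(a).as_matrix()
    return R.from_euler('xyz',a,degrees=True).as_matrix()
def cloud(p,d):
    h,w=d.shape; f=h/2/np.tan(np.radians(p['vfov'])/2)
    v,u=np.mgrid[:h,:w]
    c=np.stack([(u-p['cx'])/f*d,-(v-p['cy'])/f*d,-d],-1)
    return c@rot(p['attitude']).T+np.array(p['eye'])
def save(n,im): cv2.imwrite('pics/'+n,im[...,::-1])
E
python3 - <<'E'
from h import *
print(status.get_obs())
for c in ('top','side'):
    p=cams.camera_params(c); print(p)
    im,d=cams.read_camera(c); save(c+'0.png',im)
    P=cloud(p,d)
    for n in ('carton_a','tray','bottle','mat')if c=='top' else ('carton_a',):
        for o in outline_of(c,n):
            m=o['pixels']&(d>0); 
            if o['conf']<.2 or m.sum()<20: continue
            Q=P[m]; zt=np.percentile(Q[:,2],97); T=Q[Q[:,2]>zt-.012]
            r=cv2.minAreaRect((T[:,:2]*1000).astype(np.float32))
            print(c,n,round(o['conf'],2),np.round(o['box']),'ztop',zt.round(3),'col',im[m].mean(0).round(), 'rect',np.round(r[0]),np.round(r[1]),round(r[2],1))
E
```

```text
{'time_s': 0.0, 'qpos': array([-74.0781758 ,  18.44026628,  -4.0143938 ,  83.17549177,
         1.29532881,  78.54135964,  -3.26141613]), 'joint_velocities': array([-0.07254708, -0.06088609, -0.02375223,  0.00603601, -0.10375293,
        0.07770476,  0.01071644]), 'effort': array([ 2.99107887e-04, -4.91294360e+01, -4.03776057e-01, -3.12525129e+01,
       -6.39297534e-02,  4.35497565e-02,  1.52661114e-04]), 'tool_pos': array([0.1694704 , 0.62730371, 0.40364218]), 'tool_rot': array([1.79993506e+02, 1.11858733e-01, 7.48855021e+01]), 'force': array([-0.47024397,  0.97501025,  0.53295555]), 'wrist_torque': array([-0.02440282,  0.00023746,  0.0225339 ]), 'grip_width': 0.08709396405830207}
{'vfov': 53.876533061978165, 'cx': 274.27789821319914, 'cy': 207.06047629562806, 'eye': array([0.35677194, 0.07909822, 1.26381097]), 'attitude': array([  8.84060324,  -0.88967873, -90.71618103])}
top carton_a 0.95 [323. 247. 354. 273.] ztop 0.094 col [106. 144. 108.] rect [ 390. -125.] [53. 55.] 18.1
top carton_a 0.66 [206. 216. 235. 242.] ztop 0.097 col [147. 129. 107.] rect [478. 223.] [54. 54.] 52.7
to
[... 424 characters left out ...]
e 0.47 [265. 232. 280. 249.] ztop 0.105 col [107. 103.  97.] rect [445.  62.] [20. 20.] 88.9
top mat 0.93 [183. 164. 311. 260.] ztop 0.008 col [40. 37. 35.] rect [544. 149.] [392. 314.] 89.9
{'vfov': 47.249954202558, 'cx': 278.813919754368, 'cy': 211.8528733642351, 'eye': array([ 0.34611324, -0.63150029,  0.84736313]), 'attitude': array([ 41.87977934,   0.19133891, -18.92546415])}
side carton_a 0.89 [194. 270. 235. 326.] ztop 0.092 col [ 82. 126.  79.] rect [ 392. -125.] [55. 58.] 19.7
side carton_a 0.84 [268. 134. 292. 175.] ztop 0.094 col [132. 107.  79.] rect [639. 233.] [61. 55.] 59.5
side carton_a 0.56 [202. 148. 234. 192.] ztop 0.094 col [128. 105.  77.] rect [480. 223.] [58. 56.] 53.0
```

Run:
```python
import cv2
a=cv2.imread('pics/top0.png')
cv2.imwrite('pics/crop.png',cv2.resize(a[130:300,150:470],None,fx=2.5,fy=2.5,interpolation=2)[:600,:800])
```

```text
(no output)
```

View pics/crop.png

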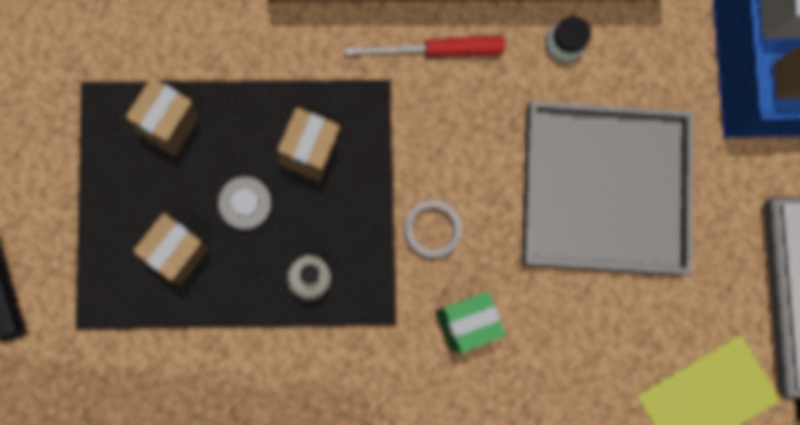

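View pics/side0.png

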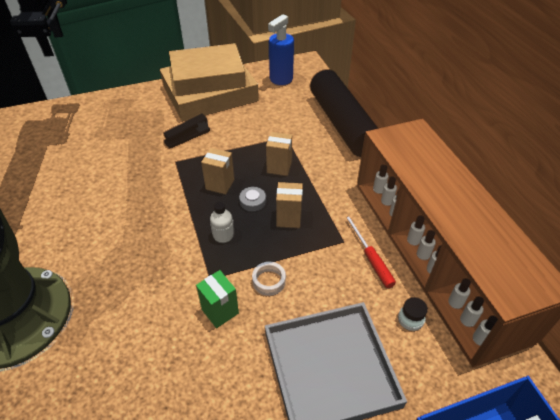

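Brown cartons appear in the top picture at (col 220, row 229), (213, 174) and (272, 190). All three stand on the mat with tops at 0.097 m and 54 mm sides, so they fit the description. The green box at (338, 260) is off the mat and is the look-alike, so I'll leave it. I'll start with the near-left carton at (0.478, 0.223).

Emit:
jog_arm([
  [0,-0.0222,0.0288,0,0,0,0],
  [0,-0.0222,0.0288,0,0,0,0],
  [0,-0.0222,0.0288,0,0,0,0],
  [0,-0.0222,0.0288,0,0,0,0],
  [0,-0.0222,0.0288,0,0,0,0],
  [0,-0.0222,0.0288,0,0,0,0],
  [0,-0.0222,0.0288,0,0,0,0],
  [0,-0.0222,0.0288,0,0,0,0],
  [0,-0.0222,0.0288,0,0,0,0],
  [0,-0.0222,0.0288,0,0,0,0],
  [0,-0.0222,0.0288,0,0,0,0],
  [0,-0.0222,0.0288,0,0,0,0],
], grip_force=50)

```text
time_s: 1.35
tool_pos: [0.4344, 0.2786, 0.4051]
tool_rot: [180.0, -0.1, 74.9]
force: [0.7, 0.3, 0.3]
grip_width: 0.0871
```

Emit:
jog_arm([
  [0,-0.0222,0.0288,0,0,0,0],
  [0,-0.0222,0.0288,0,0,0,0],
  [0,0,0,0,0,0,5.55],
  [0,0,0,0,0,0,5.55],
  [0,0,0,0,0,0,5.55],
  [0,0,0,0,0,0,5.55],
  [0,0,0,0.02,0,0,0],
  [0,0,0,0.02,0,0,0],
  [0,0,0,0,0,0,0],
  [0,0,0,0,0,0,0],
])

```text
time_s: 2.18
tool_pos: [0.4774, 0.2222, 0.3642]
tool_rot: [-180.0, 0.1, 52.7]
force: [0.3, -0.2, -0.0]
grip_width: 0.0869
```

```bash
cat >> h.py <<'E'
def look(n,t):
    o=status.get_obs(); p=cams.camera_params('wrist'); im,d=cams.read_camera('wrist'); save(n,im); P=cloud(p,d)
    Rt=R.from_euler('xyz',o['tool_rot'],degrees=True).as_matrix()
    print('tool',o['tool_pos'].round(4),o['tool_rot'].round(2))
    for q in outline_of('wrist','carton_a'):
        m=q['pixels']&(d>0)
        if q['conf']<.2 or m.sum()<50: continue
        Q=P[m]; zt=np.percentile(Q[:,2],90); T=Q[abs(Q[:,2]-zt)<.008]
        r=cv2.minAreaRect((T[:,:2]*1000).astype(np.float32))
        c=np.array([*r[0],0])/1000-o['tool_pos']
        print(round(q['conf'],2),'ztop',zt.round(3),'col',im[m].mean(0).round(),'rect',np.round(r[0],1),np.round(r[1]),round(r[2],1),'dtool xy',(Rt.T@c).round(4)[:2])
E
python3 -c "
from h import *
look('w1.png','a')"
```

```text
tool [0.4774 0.2222 0.3642] [-1.7996e+02  1.1000e-01  5.2690e+01]
0.96 ztop 0.092 col [160. 136. 100.] rect [621.5 229. ] [27. 30.] 59.3 dtool xy [0.0935 0.1108]
0.83 ztop 0.051 col [112.  90.  60.] rect [579.2  71.9] [54.  5.] 62.8 dtool xy [-0.0571  0.1724]
0.6 ztop 0.093 col [197. 175. 139.] rect [479.3 223. ] [54. 55.] 52.3 dtool xy [0.0025 0.0013]
```

Emit:
jog_arm([
  [0,0.002,0.001,0.02,0,0,0],
  [0,0,0,0.03,0,0,0],
  [0,0,0,0.03,0,0,0],
  [0,0,0,0.03,0,0,0],
  [0,0,0,0.024,0,0,0],
  [0,0,0,0,0,0,0],
  [0,0,0,0,0,0,0],
  [0,0,0,0,0,0,0],
])

```text
time_s: 2.95
tool_pos: [0.4809, 0.2239, 0.233]
tool_rot: [179.9, -0.2, 52.7]
force: [0.2, 0.5, -0.4]
grip_width: 0.0868
```

Emit:
jog_arm([
  [1,0,0,0,0,0,0],
  [1,0,0,0,0,0,0],
  [1,0,0,0,0,0,0],
  [1,0,0,0,0,0,0],
  [1,0,0,0,0,0,0],
  [1,0,0,0,0,0,0],
  [1,0,0,0,0,0,0],
  [1,0,0,0,0,0,0],
  [1,0,0,0,0,0,0],
])

```text
time_s: 3.7
tool_pos: [0.4798, 0.2234, 0.231]
tool_rot: [180.0, -0.0, 52.7]
force: [-1.1, 1.1, 1.7]
grip_width: 0.0537
```

Emit:
jog_arm([
  [1,0,0,-0.005,0,0,0],
  [1,0,0,-0.005,0,0,0],
  [1,0,0,-0.005,0,0,0],
  [1,0,0,-0.005,0,0,0],
  [1,0,0,0,0,0,0],
  [1,0,0,0,0,0,0],
  [1,0,0,0,0,0,0],
  [1,0,0,0,0,0,0],
  [1,0,0,0,0,0,0],
  [1,0,0,0,0,0,0],
])

```text
time_s: 4.53
tool_pos: [0.4797, 0.2233, 0.2505]
tool_rot: [-180.0, 0.0, 52.7]
force: [-0.6, 0.3, -0.7]
grip_width: 0.0536
```

The reading is about −1 N, so this one is light. I'll set it back down.

Emit:
jog_arm([
  [1,0,0,0,0,0,0],
  [1,0,0,0.005,0,0,0],
  [1,0,0,0.005,0,0,0],
  [1,0,0,0.005,0,0,0],
  [1,0,0,0.004,0,0,0],
  [1,0,0,0,0,0,0],
  [1,0,0,0,0,0,0],
  [1,0,0,0,0,0,0],
  [1,0,0,0,0,0,0],
])

```text
time_s: 5.28
tool_pos: [0.4797, 0.2233, 0.2316]
tool_rot: [-180.0, 0.0, 52.7]
force: [-0.6, -0.0, -1.2]
grip_width: 0.0535
```

Emit:
jog_arm([
  [0,0,0,0,0,0,0],
  [0,0,0,0,0,0,0],
  [0,0,0,0,0,0,0],
  [0,0,0,0,0,0,0],
  [0,0,0,0,0,0,0],
  [0,0,0,0,0,0,0],
  [0,0,0,-0.02,0,0,0],
  [0,0,0,-0.035,0,0,0],
  [0,0,0,-0.035,0,0,0],
  [0,0,0,-0.035,0,0,0],
  [0,0,0,0,0,0,0],
])

```text
time_s: 6.2
tool_pos: [0.4818, 0.224, 0.3644]
tool_rot: [179.8, -0.7, 52.7]
force: [1.4, 0.2, 0.5]
grip_width: 0.0874
```

Emit:
jog_arm([
  [0,-0.0092,0.0326,0,0,0,0],
  [0,-0.0092,0.0326,0,0,0,0],
  [0,-0.0092,0.0326,0,0,0,0],
  [0,-0.0092,0.0326,0,0,0,0],
  [0,-0.0092,0.0326,0,0,0,0],
  [0,-0.0092,0.0326,0,0,0,0],
  [0,0,0,0,0,0,-6.85],
  [0,0,0,0,0,0,-6.85],
  [0,0,0,0,0,0,0],
  [0,0,0,0,0,0,0],
  [0,0,0,0,0,0,0],
])

```text
time_s: 7.12
tool_pos: [0.6017, 0.0613, 0.3566]
tool_rot: [-180.0, -0.0, 66.3]
force: [0.0, -0.2, -0.3]
grip_width: 0.0867
```

```bash
python3 -c "
from h import *
look('w2.png','a')"
```

```text
tool [0.6017 0.0613 0.3566] [-1.7999e+02 -1.0000e-02  6.6270e+01]
0.57 ztop 0.093 col [197. 175. 138.] rect [603.8  60.8] [54. 55.] 66.5 dtool xy [0.0003 0.0022]
0.57 ztop 0.044 col [100.  80.  52.] rect [509.7 217.7] [23.  1.] 52.7 dtool xy [ 0.1061 -0.1471]
0.56 ztop 0.029 col [32. 85. 40.] rect [407.8 -99.2] [15. 31.] 53.4 dtool xy [-0.2251 -0.1128]
```

Emit:
jog_arm([
  [0,0,0.002,0.02,0,0,0],
  [0,0,0,0.03,0,0,0],
  [0,0,0,0.03,0,0,0],
  [0,0,0,0.03,0,0,0],
  [0,0,0,0.016,0,0,0],
  [0,0,0,0,0,0,0],
  [0,0,0,0,0,0,0],
  [0,0,0,0,0,0,0],
])

```text
time_s: 7.88
tool_pos: [0.6044, 0.0603, 0.2323]
tool_rot: [179.9, -0.1, 66.4]
force: [0.6, 0.5, 0.9]
grip_width: 0.087
```

Emit:
jog_arm([
  [1,0,0,0,0,0,0],
  [1,0,0,0,0,0,0],
  [1,0,0,0,0,0,0],
  [1,0,0,0,0,0,0],
  [1,0,0,0,0,0,0],
  [1,0,0,0,0,0,0],
  [1,0,0,0,0,0,0],
  [1,0,0,0,0,0,0],
  [1,0,0,0,0,0,0],
])

```text
time_s: 8.63
tool_pos: [0.604, 0.0606, 0.2312]
tool_rot: [180.0, -0.1, 66.4]
force: [1.0, 2.1, 2.0]
grip_width: 0.0531
```

Emit:
jog_arm([
  [1,0,0,-0.005,0,0,0],
  [1,0,0,-0.005,0,0,0],
  [1,0,0,-0.005,0,0,0],
  [1,0,0,-0.005,0,0,0],
  [1,0,0,0,0,0,0],
  [1,0,0,0,0,0,0],
  [1,0,0,0,0,0,0],
  [1,0,0,0,0,0,0],
  [1,0,0,0,0,0,0],
  [1,0,0,0,0,0,0],
])

```text
time_s: 9.47
tool_pos: [0.6036, 0.0601, 0.2505]
tool_rot: [-180.0, 0.0, 66.4]
force: [0.1, -0.0, -7.3]
grip_width: 0.0537
```

−7.3 N: this is the heavy one. I'll lift it and carry it smoothly to the tray.

Emit:
jog_arm([
  [1,0,0,-0.006,0,0,0],
  [1,0,0,-0.012,0,0,0],
  [1,0,0,-0.015,0,0,0],
  [1,0,0,-0.015,0,0,0],
  [1,0,0,-0.015,0,0,0],
  [1,0,0,-0.015,0,0,0],
  [1,0,0,-0.015,0,0,0],
  [1,0,0,-0.012,0,0,0],
  [1,0,0,-0.005,0,0,0],
  [1,0,0,0,0,0,0],
  [1,0,0,0,0,0,0],
])

```text
time_s: 10.38
tool_pos: [0.6035, 0.06, 0.3608]
tool_rot: [-180.0, -0.0, 66.4]
force: [0.0, -0.6, -7.2]
grip_width: 0.0535
```

Emit:
jog_arm([
  [1,-0.005,0.0014,0,0,0,0],
  [1,-0.01,0.0028,0,0,0,0],
  [1,-0.015,0.0042,0,0,0,0],
  [1,-0.018,0.005,0,0,0,0],
  [1,-0.018,0.005,0,0,0,0],
  [1,-0.018,0.005,0,0,0,0],
  [1,-0.018,0.005,0,0,0,0],
  [1,-0.018,0.005,0,0,0,0],
  [1,-0.018,0.005,0,0,0,0],
  [1,-0.018,0.005,0,0,0,0],
  [1,-0.018,0.005,0,0,0,0],
  [1,-0.018,0.005,0,0,0,0],
])

```text
time_s: 11.38
tool_pos: [0.5747, -0.1394, 0.36]
tool_rot: [-179.9, 0.1, 66.3]
force: [0.2, 1.3, -7.7]
grip_width: 0.0537
```

Emit:
jog_arm([
  [1,-0.018,0.005,0,0,0,0],
  [1,-0.018,0.005,0,0,0,0],
  [1,-0.018,0.005,0,0,0,0],
  [1,-0.018,0.005,0,0,0,0],
  [1,-0.018,0.005,0,0,0,0],
  [1,-0.018,0.005,0,0,0,0],
  [1,-0.018,0.005,0,0,0,0],
  [1,-0.015,0.0042,0,0,0,0],
  [1,-0.01,0.0028,0,0,0,0],
  [1,-0.005,0.0014,0,0,0,0],
  [1,0,0,0,0,0,0],
  [1,0,0,0,0,0,0],
])

```text
time_s: 12.38
tool_pos: [0.553, -0.2971, 0.3603]
tool_rot: [-179.9, -0.1, 66.4]
force: [-0.2, 0.6, -6.7]
grip_width: 0.0538
```

Run:
```python
from h import *
print({k:np.round(v,3) for k,v in status.get_obs().items() if k in('time_s','tool_pos','force','grip_width')})
for c in ('top','side'):
    p=cams.camera_params(c); im,d=cams.read_camera(c); save(c+'1.png',im); P=cloud(p,d)
    for n in ('carton_a','tray'):
      for o in outline_of(c,n):
        m=o['pixels']&(d>0)
        if o['conf']<.2 or m.sum()<20: continue
        Q=P[m]; zt=np.percentile(Q[:,2],97); T=Q[Q[:,2]>zt-.012]
        r=cv2.minAreaRect((T[:,:2]*1000).astype(np.float32))
        print(c,n,round(o['conf'],2),np.round(o['box']),'z',np.percentile(Q[:,2],3).round(3),zt.round(3),'rect',np.round(r[0]),np.round(r[1]),round(r[2],1))
```

```text
{'time_s': np.float64(12.383), 'tool_pos': array([ 0.553, -0.297,  0.36 ]), 'force': array([-0.152,  0.599, -6.7  ]), 'grip_width': np.float64(0.054)}
top carton_a 0.97 [208. 218. 231. 243.] z 0.037 0.097 rect [477. 222.] [53. 50.] 52.9
top carton_a 0.93 [323. 248. 352. 271.] z 0.012 0.094 rect [ 390. -125.] [54. 55.] 19.4
top carton_a 0.87 [198. 160. 228. 188.] z 0.014 0.097 rect [638. 235.] [55. 54.] 58.2
top tray 0.62 [357. 171. 426. 243.] z 0.0 0.032 rect [ 540. -217.] [232. 204.] 13.5
top tray 0.33 [292. 147. 354. 156.] z 0.015 0.029 rect [ 734. -136.] [ 23. 103.] 2.0
side carton_a 0.83 [268. 133. 295. 176.] z 0.005 0.094 rect [564. -13.] [583.  53.] 74.2
side carton_a 0.8 [198. 151. 234. 194.] z 0.004 0.094 rect [479. 222.] [58. 57.] 54.6
side tray 0.91 [263. 313. 404. 420.] z 0.003 0.03 rect [ 554. -306.] [202. 201.] 85.6
```

View pics/side1.png

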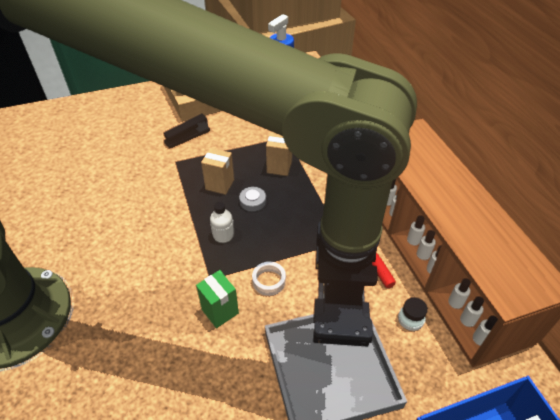

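The two light cartons stand upright on the mat at (col 218, row 172) and (279, 155). The gripper is over the tray at (343, 320), but the carton is hidden behind its body. I'll centre the last 9 mm, settle, and check with the wrist camera.

Emit:
jog_arm([
  [1,-0.004,0.002,0,0,0,0],
  [1,-0.004,0.002,0,0,0,0],
  [1,0,0,0,0,0,0],
  [1,0,0,0,0,0,0],
  [1,0,0,0,0,0,0],
  [1,0,0,0,0,0,0],
  [1,0,0,0,0,0,0],
  [1,0,0,0,0,0,0],
  [1,0,0,0,0,0,0],
  [1,0,0,0,0,0,0],
  [1,0,0,0,0,0,0],
  [1,0,0,0,0,0,0],
])

```text
time_s: 13.68
tool_pos: [0.5534, -0.3065, 0.3608]
tool_rot: [180.0, -0.0, 66.4]
force: [1.6, 0.9, -7.7]
grip_width: 0.0541
```

```bash
python3 -c "
from h import *
look('w3.png','a')
o=status.get_obs();print(o['force'].round(1),o['joint_velocities'].round(2))"
```

```text
tool [ 0.5534 -0.3065  0.3608] [ 1.800e+02 -1.000e-02  6.639e+01]
0.83 ztop 0.222 col [130. 111.  83.] rect [ 548.  -305.4] [56. 46.] 67.3 dtool xy [-0.0012 -0.0054]
[ 0.5  0.3 -6.1] [-0.05  0.03 -0.03 -0.03 -0.11 -0.05  0.  ]
```

View pics/w3.png

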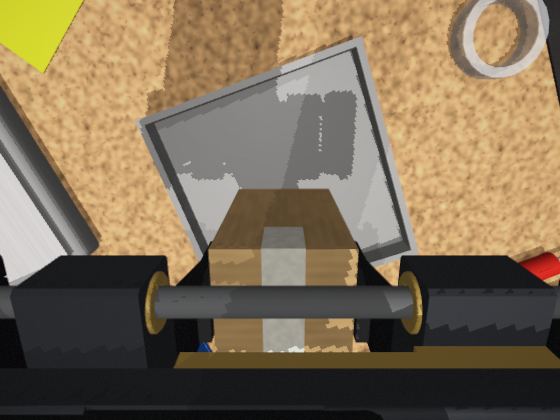

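The wrist picture shows the carton square between the jaws at about (285, 270), level, with the tray beneath it. Its top is at 0.222 m, so its underside is about 0.13 m up. I'll hand in.

```bash
python3 -c "
from h import *
print(env.sign_off())"
```

```text
the job is handed in; nothing more can be done
None
```

I found the heavy carton and handed the job in with it held level and still over the middle of the parcel tray. No verdict is reported at hand-in.

- **Finding the heavy one:** I lifted the near-left carton first. It read about 1 N, so it was light, and I set it back on the mat. The second one, originally at about (0.60, 0.06), read about 7 N, so it is the heavy one. I never lifted the third carton; I took it as light because only one of the three is heavy.
- **Final hold:** The underside is about 0.13 m above the bench and within a few mm of mid-tray. The grip is set to 50 N with the fingers 54 mm apart, the joints are practically still, and the tool points straight down.
- **Rest of the bench:** The two light cartons measured within 2 mm of where they started, upright on the mat. I touched nothing else, and nothing looked displaced in the last side picture, though I did not measure the bystanders.
- **Checks that were weak:**
  - In the last side view the gripper hid the held carton, so I confirmed it with the wrist camera.
  - That view only partly showed the carton's top, which put its centre about 5 mm off the tool.
  - One side-camera outline of the third carton gave a bad position (a stray pixel patch), but the top camera placed it correctly.

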